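Clamp the jar in the shaker cradle

ROBOT

A 7-joint arm with a two-finger parallel gripper is mounted at the origin on a cart in front of the work surface, level with it; the furniture and walls round the work are solid. World frame = base frame: x ahead of the robot, y to its left, z up, the work surface at z = 0. Lengths are in m, angles in rad, forces in N, time in s.
With the tool pointing down it reaches from about 0.4 to 0.875 m from the base axis. Payload 19.3 kg.
Tool frame: the origin (TCP) lies midway between the tips of the shut fingers; the grasp point (between the pads) lies 19 mm behind it; z points along the fingers, y is the line along which they close (so a half turn about z gives the same grasp; the last joint's range is limited). The gripper opens to 85 mm and grips with 20 to 120 N. Pads are 22 mm wide; open, the fingers measure 114 mm over their backs; the gripper's body (76 mm by 85 mm) begins 54 mm behind the grasp point. The pads swing forward as they close: fully open they stand 13 mm farther back than shut.
Start: joints at [1.275, 0.521, -0.036, 1.599, 0.021, 1.021, -0.113], TCP at [0.14, -0.609, 0.231] pointing down, gripper open.
Joint ranges: [-2.91, 2.91], [-0.3, 2.13], [-1.5, 1.42], [0.17, 2.43], [-1.26, 4.41], [0.16, 1.93], [-2.52, 2.52]. Speed limits (rad/s): [1.89, 1.89, 2.39, 2.39, 3.01, 3.01, 3.01].

INTERFACE

Orientations are given as a 3x3 rotation matrix whose columns are the frame's x, y, z axes.
In Python, from station import bot, optics, spotter gives the robot as it stands.
- The arm moves only by the tool arm_command, never from a script. Its argument "deltas" is a list of rows, each an object with "linear": the shift along the tool's x, y, z in m, a list of three; "rotation": the turn, a rotation vector about the tool's x, y, z in degrees, a list of three. A call has 1 to 20 rows; each row is the pose to reach, as a shift and turn from the pose commanded when the call began, along the tool's axes at that moment; what a row does not reach only later rows make up. A row lasts 1/12 s, in which the tool goes at most 41.7 mm and 7.16 degrees, less where a joint would pass 70% of its speed; a pose out of reach is approached as far as the arm can. A call with a gripper value outside its range is refused whole. "claw" is the gripper command: -1 is shut, 1 is fully open, values between are in proportion, set as the call begins (left out, the last holds). The fingers move at their own pace and stop on an object; "newtons" is the grip in N (left out, the last holds). Time passes only in rows, so rows that repeat a pose let the fingers close. It gives the time, the measured TCP pose, the force, the opening and the grip force at its end, in the units of the state.
- bot.state(): the state, without advancing time (a new reading comes with each control period).
- optics.capture(name): name is "side" or "top"; returns the picture (420x560x3 uint8, red, green, blue); there is no depth.
- optics.camera_params(name): a dict with "fov_y" (degrees; the focal length in pixels is half the picture's height over the tangent of half this angle, whatever the lens; pixels are square), "cx", "cy" (the principal point, pixels), "origin" and "orientation" of the camera in the world. Camera axes: x right, y up, looking along -z (the intrinsics and any distortion apply to the point x, -y, -z); pixel columns grow to the right and rows downward; lengths in m; the calibration is good to about 2 mm. A picture is of the moment at which its call begins. camera_params takes no time and is no camera call.
- bot.sign_off(): hands the job in; it is judged then, once.
Trained networks look in the newest picture that a camera, given by its name, has taken for a name from the list of things; names that differ only in an ending like _2 or _b are one class to them, and where a whole thing is asked for, a point or a joint stands for the part that bears it (a point fixed in the world has none). Each returns a list of dicts, best first, with "p" (0 to 1); they miss things now and then, are a little off and sometimes report something else, mostly with a low value. They report only what shows in the picture. A call takes as long as a camera call. They do not tell look-alikes from the thing itself.
- spotter.spot_in(camera, query): "uv" ([column, row] in pixels, amid what is visible of it).
The state is a dict: "time": time; "joint_pos": joint angles; "dq": joint speeds; "effort": joint torques, N m; "eef_pos": TCP position; "ee_rot": TCP orientation; "force": force on the tool from outside, world axes, zero at the start; "wrist_torque": the same for the moment, N m; "grip_width": opening from 0.0 (shut) to 1.0 (fully open); "grasp_force": force on a finger pad.
Only numpy, scipy, OpenCV 4.12 (cv2) and the standard library are available. Lean on these libraries where they do the work, as an engineer would, in place of code of your own. Each camera call takes 0.05 s, during which the arm holds its last target. There are 200 camera calls.

TASK

Get the jar ready for shaking: with the outside of a finger, swing the aluminium clamp strap over the jar's lid until it meets its stop post, and only then press the red cam lever fully down so that the strap is clamped on the lid. Nothing is to be gripped or lifted: the jar stays standing in its nest, and the things standing around stay where they are.

Things in the scene. Friction and masses are not known exactly. Their poses are not given: they have to be found in the camera images.
- cradle: Fixed shaker cradle: blue base plate 104 x 178 x 12 mm (x, y, z). Origin: centre of its underside, on the jar nest's axis; z up. Black nest ring, outer radius 42 mm, top at 24 mm. The strap's steel pivot post (radius 10 mm) stands at y = +62 mm; the aluminium stop post (16 x 20 mm, 154 mm high) at x = +19.5, y = -62 mm: its -x face stops the strap, and a pin from it along -x carries the cam lever
- pivot (a point): Point on the strap's vertical hinge axis, at y = +62 mm in the cradle's frame, level with the strap's upper face, 132 mm above the table
- strap (a joint): Strap hinge, rad: 0 = open, 1.7 = across the jar at its stop, pointing along the cradle's -y. Grows counter-clockwise seen from above, so an open strap points to about the cradle's -x. Starts at 0.2 to 0.7. Stays where left; friction 0.04 N m. Bar 20 mm wide, 116 to 132 mm above the table, reaching 132 mm from the pivot. It carries the pad 3 mm over the lid and slides in under the cam
- strap_mid (a point): Point in the middle of the strap's width and thickness, 70 mm from the pivot axis (124 mm above the table)
- pad: Black rubber pad, 28 mm across and 6 mm thick, fixed under the strap 62 mm from the pivot axis; origin at its top centre, on the strap's underside. With the lever down, strap and pad come down up to 4.5 mm and press on the lid
- lever (a joint): Cam lever hinge, rad: 0 = up, handle rising 0.95 rad above level; 1.0 = fully down, handle about level (0.05 rad below). Stays where left; starts at 0 to 0.2. Friction 0.22 N m plus the clamping: some 3 to 5 N at its end. The handle points outward along the cradle's -y
- cam_pin (a point): Lever pivot: on the cam lever's axis (along the cradle's x), 143 mm above the table, at x = 0, y = -62 mm in the cradle's frame
- lever_end (a point): Near the outer end of the lever's red grip, on its centre line, 70 mm from cam_pin (the grip is 18 mm wide, 12 mm thick, 36 mm long, its end 76 mm from the pin, its upper face about 8 mm above this line)
- jar: Clear jar with white contents and black lid, 68 mm across and 95 mm high, standing in the nest on the base plate (12 mm above the table, lid top at 107 mm); origin at the centre of its underside. Loose
- vial: Red-brown vial with cork, 26 mm across, 68 mm high, standing just in front of the cradle, lower than the strap; origin at its foot
- tea_light: Red tea light, 38 mm across, 15 mm high, in front of the cradle; origin at its underside
- snips: Blue side cutters lying on the table, 142 x 52 x 13 mm; origin under their centre
- marker: White and blue marker pen lying on the table, 135 mm long, 17 mm thick; origin under its centre
- tape: Roll of masking tape lying flat, 100 mm across, 25 mm high; origin under its centre
Not all that is in view belongs to the job. Leave any pink look-alike of the jar alone.

How it is judged:
On the way, in this order (a step that is already met when the one before it is completed fails the run):
1. the strap is across the jar against its stop, the lever still up (value of joint strap above 1.63 rad and value of joint lever below 0.5 rad), for 0.2 s.
2. the lever is pressed down (value of joint lever above 0.9 rad), for 0.2 s.
At the end, for the whole second after the job is handed in: The strap lies across the jar against its stop (joint above 1.63 of 1.7), the lever is down (above 0.9 of 1.0), the pad presses on the lid with more than 2 N, and the jar stands at rest and upright in its nest (within 6 mm of its axis) (value of joint strap above 1.63 rad and value of joint lever above 0.9 rad and contact force between pad and jar above 2 N and horizontal distance between jar and cradle below 0.006 m and height (world z) of jar between 0.008 and 0.016 m and angle between jar's own z axis and vertical below 0.06 rad and linear speed of jar below 0.02 m/s); the robot touches nothing.
It fails at once if the lever is pressed down before the strap is across (value of joint lever above 0.5 rad and value of joint strap below 1.55 rad).
It fails at once if the jar is lifted or tipped (height (world z) of jar above 0.022 m or angle between jar's own z axis and vertical above 0.15 rad or distance of jar from where it was at the start of the episode above 0.015 m).
It fails at once if a thing standing around is lifted or pushed away (distance of any of vial, tea_light, snips, marker, tape from where it was at the start of the episode above 0.02 m).
It also fails if it takes over 45 s, if anything falls off the work surface, if the arm or the gripper's body presses on something with over 40 N, if the wrist force passes 120 N, or if a joint passes its speed limit or range.

## Working session

There is one attempt and no reset: what is moved stays moved. The work goes in short steps, Python scripts to look and compute and a tool call to move; the robot and the scene stay as the last step left them, time stands still between calls to the robot, and variables do not carry over. Pictures are saved under pics/ and viewed, at most 10 in all, crops included, and the job is handed in when it is done.

Besides the shell and the picture viewer there is one more tool, called after "Request:" as a command line: name --argument value ..., lists and objects as JSON in quotes. arm_command: Moves the arm, as the interface text tells. Its arguments: {"type":"object","properties":{"deltas":{"type":"array","items":{"type":"object","properties":{"linear":{"type":"array","items":{"type":"number"}},"rotation":{"type":"array","items":{"type":"number"}}}}},"claw":{"type":"number"},"newtons":{"type":"number"}},"required":["deltas"]}

```bash
mkdir -p pics
cat > h.py <<'E'
import numpy as np,cv2
from station import bot,optics,spotter
def ray(cam,uv):
    p=optics.camera_params(cam); f=210/np.tan(np.radians(p['fov_y'])/2)
    d=np.array([(uv[0]-p['cx'])/f,-(uv[1]-p['cy'])/f,-1.]); R=np.array(p['orientation'])
    return np.array(p['origin']),R@d
def at_z(cam,uv,z):
    o,d=ray(cam,uv); return o+d*(z-o[2])/d[2]
def proj(cam,X):
    p=optics.camera_params(cam); f=210/np.tan(np.radians(p['fov_y'])/2)
    c=np.array(p['orientation']).T@(np.array(X)-np.array(p['origin']))
    return np.array([p['cx']+f*c[0]/-c[2],p['cy']-f*c[1]/-c[2]])
E
python3 - <<'E'
from h import *
for c in('side','top'):
    im=optics.capture(c); cv2.imwrite(f'pics/{c}0.png',im[:,:,::-1])
    print(c,optics.camera_params(c))
    for q in('cradle','strap','strap_mid','pivot','pad','lever_end','cam_pin','lever','jar','vial','tea_light','snips','marker','tape'):
        r=spotter.spot_in(c,q); print(q,[(np.round(x['uv']).astype(int).tolist(),round(x['p'],2)) for x in r[:3]])
print(bot.state())
E
```

```text
side {'fov_y': 55.744342220543444, 'cx': 278.53116914009877, 'cy': 209.93317253071834, 'origin': array([ 0.34726635, -0.85564424,  0.61400614]), 'orientation': array([[ 0.96713928,  0.14642695, -0.20784795],
       [-0.25398527,  0.51932821, -0.81595937],
       [-0.01153714,  0.84193667,  0.539453  ]])}
cradle [([263, 294], 0.56), ([368, 316], 0.48)]
strap [([242, 251], 0.83)]
strap_mid [([243, 248], 0.89)]
pivot [([267, 304], 0.73)]
pad [([269, 274], 0.31)]
lever_end [([289, 255], 0.44)]
cam_pin [([255, 286], 0.82)]
lever [([289, 259], 0.54)]
jar [([248, 224], 0.63), ([214, 215], 0.24)]
vial [([241, 312], 0.89), ([264, 297], 0.53)]
tea_light [([230, 305], 0.76), ([217, 212], 0.34), ([266, 300], 0.17)]
snips [([213, 216], 0.63)]
marker [([224, 233], 0.74)]
tape [([368, 319], 0.95)]
top {'fov_y': 48.46594364033591, 'cx': 279.7683633216965, 'cy': 210.5995561616486, 'origin': array([ 0.37830838, -0.12388287,  0.99949564]), 'orientation': array([[ 0.00920646,  0.98545889, -0.16966441],
       [-0.99988732,  0.0070604 , -0.01324785],
       [-0.01185731,  0.16976725,  0.98541285]])}
crad
[... 540 characters left out ...]
908, -0.11278024]), 'dq': array([-0.00020931, -0.00271355,  0.001484  ,  0.00014391, -0.00100906,
       -0.00186084,  0.00059302]), 'effort': array([-3.58526058e-04, -9.26835823e+01,  1.97817206e+00, -3.70246768e+01,
        1.80689595e-02,  2.08380836e-03, -1.54763899e-05]), 'eef_pos': array([ 0.13990557, -0.60911522,  0.23127801]), 'ee_rot': array([[ 9.74617828e-01,  2.23875165e-01, -2.55514624e-06],
       [ 2.23875165e-01, -9.74617827e-01,  4.04117833e-05],
       [ 6.55690357e-06, -3.99580782e-05, -9.99999999e-01]]), 'force': array([0.18360924, 0.58828869, 0.90563613]), 'wrist_torque': array([-0.00299598,  0.00333887, -0.03583981]), 'grasp_force': 0.0, 'grip_width': 1.0005061145663952}
```

View pics/side0.png

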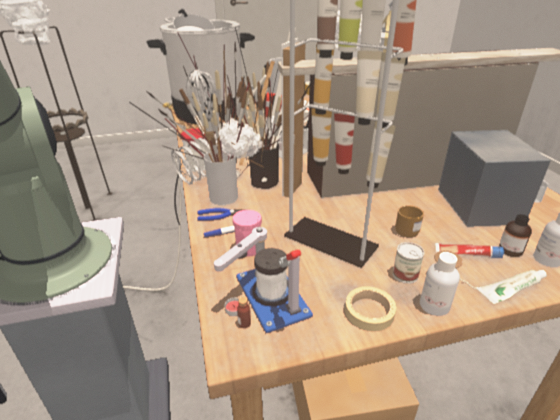

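View pics/top0.png

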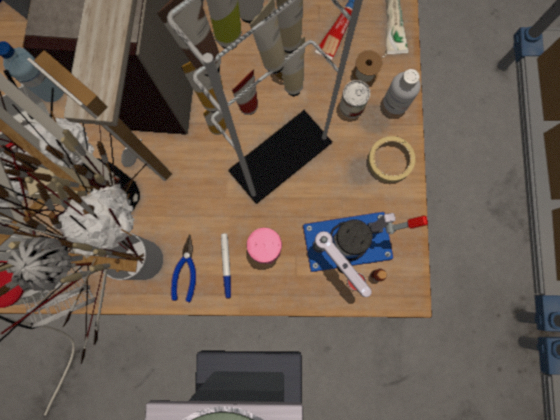

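The side view shows the jar at (270,275) with the strap from (265,235) to (218,263) and the stop post with red lever end at (293,256). In the top view the pivot is at (322,241), the strap tip at (367,291), and the red grip at (418,222). The pink look-alike is at (264,246).

Run:
```python
from h import *
a=cv2.imread('pics/top0.png')[195:310,295:440]; b=cv2.imread('pics/side0.png')[218:333,200:330]
cv2.imwrite('pics/tc.png',cv2.resize(a,None,fx=5,fy=5,interpolation=cv2.INTER_CUBIC))
cv2.imwrite('pics/sc.png',cv2.resize(b,None,fx=5,fy=5,interpolation=cv2.INTER_CUBIC))
```

```text
(no output)
```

View pics/tc.png

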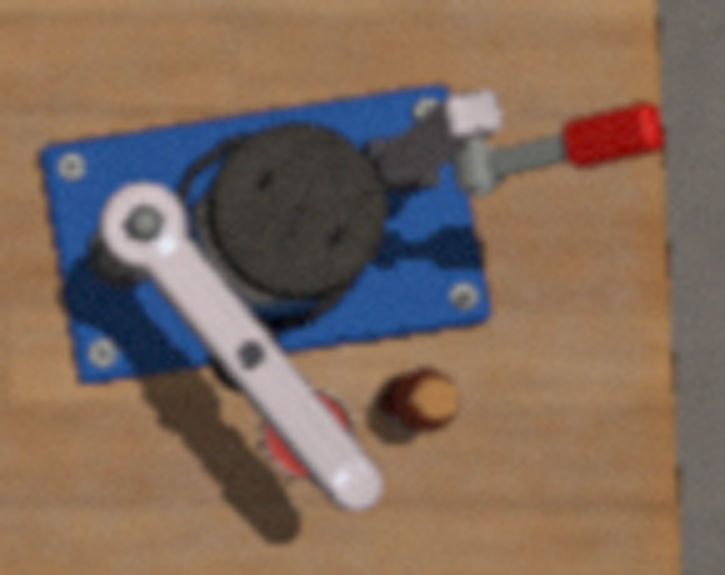

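View pics/sc.png

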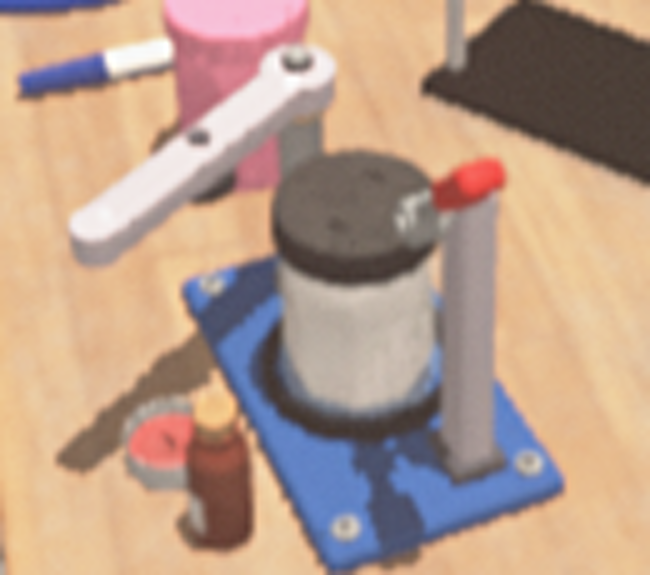

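The crops show the strap pivot at top-view crop (145,220), strap tip (355,483), the base plate corners, the vial at (420,400), and the tea light under the strap.

```bash
cat >> h.py <<'E'
T=lambda x,y:(295+x/5-.4,195+y/5-.4)
S=lambda x,y:(200+x/5-.4,218+y/5-.4)
E
python3 - <<'E'
from h import *
from scipy.optimize import least_squares
hx,hy=.052,.089
obs=[('top',T(40,148),(hx,hy,.012)),('top',T(445,87),(hx,-hy,.012)),('top',T(490,318),(-hx,-hy,.012)),('top',T(80,382),(-hx,hy,.012)),
('top',T(145,220),(0,.062,.132)),('top',T(298,211),(0,0,.107)),
('side',S(183,290),(-hx,hy,.012)),('side',S(340,570),(-hx,-hy,.010)),('side',S(562,490),(hx,-hy,.012)),('side',S(297,62),(0,.062,.134)),('side',S(358,200),(0,0,.107))]
def W(p,X):
    c,s=np.cos(p[2]),np.sin(p[2]); return np.array([p[0]+c*X[0]-s*X[1],p[1]+s*X[0]+c*X[1],X[2]])
f=lambda p:np.concatenate([proj(c,W(p,X))-uv for c,uv,X in obs])
r=least_squares(f,[.33,-.28,0],loss='soft_l1'); p=r.x
print('cradle',p.round(4)); print(r.fun.reshape(-1,2).round(1).tolist())
for nm,X in dict(pivot=(0,.062,.132),pin=(0,-.062,.143),post=(.0195,-.062,.154)).items(): print(nm,W(p,X).round(4),proj('top',W(p,X)).round(),proj('side',W(p,X)).round())
piv=W(p,(0,.062,.132))
for c,uv in(('top',T(355,483)),('top',T(251,353)),('side',S(198,137)),('side',S(97,218))):
    t=at_z(c,uv,.132); d=t-piv; a=np.arctan2(d[1],d[0]); print('strap',t.round(4),np.hypot(*d[:2]).round(4),'world ang',a.round(3),'joint',((a-p[2]+np.pi/2)+1.7)%(2*np.pi))
print('lever end top', at_z('top',T(655,128),.2).round(4),at_z('top',T(570,145),.18).round(4))
for q in np.arange(0,.3,.1):
    a=.95-q; X=W(p,(0,-.062-.076*np.cos(a),.143+.076*np.sin(a))); print(q,X.round(3),proj('top',X).round(1),proj('side',X).round(1))
print('obs lever tip',T(655,128),S(485,178))
print('vial',at_z('top',T(432,400),.068),'tea',at_z('top',T(305,435),.015))
E
```

```text
cradle [ 0.4838 -0.2554  0.1615]
[[-0.2, -0.8], [0.9, -1.2], [1.3, 0.8], [-0.3, 0.9], [-0.1, 0.7], [0.1, -1.0], [-0.8, -1.9], [-2.0, 0.0], [1.8, -1.9], [0.3, 0.2], [0.0, 0.1]]
pivot [ 0.4739 -0.1943  0.132 ] [323. 239.] [259. 231.]
pin [ 0.4938 -0.3166  0.143 ] [390. 228.] [284. 262.]
post [ 0.513  -0.3135  0.154 ] [390. 217.] [294. 255.]
strap [ 0.3793 -0.2705  0.132 ] 0.1215 world ang -2.463 joint 0.6463687145642363
strap [ 0.4262 -0.2333  0.132 ] 0.0616 world ang -2.455 joint 0.6538156279848206
strap [ 0.4253 -0.23    0.132 ] 0.0603 world ang -2.508 joint 0.6016237838519387
strap [ 0.38   -0.2688  0.132 ] 0.1198 world ang -2.47 joint 0.6393123981733717
lever end top [ 0.5009 -0.3651  0.2   ] [ 0.4977 -0.3409  0.18  ]
0.0 [ 0.501 -0.36   0.205] [423.6 219.8] [295.1 249.1]
0.1 [ 0.502 -0.366  0.2  ] [426.2 219.7] [296.7 253.4]
0.2 [ 0.503 -0.372  0.195] [428.4 219.7] [298.1 257.8]
obs lever tip (425.6, 220.2) (296.6, 253.2)
vial [ 0.41191003 -0.31241042  0.068     ] tea [ 0.39890125 -0.26997137  0.015     ]
```

Request:
arm_command --claw -1 --deltas '[{"linear":[0.02,-0.02,0]},{"linear":[0.04,-0.04,0]},{"linear":[0.06,-0.06,0]},{"linear":[0.08,-0.08,0]},{"linear":[0.1,-0.1,0]},{"linear":[0.12,-0.12,0]},{"linear":[0.14,-0.14,0]},{"linear":[0.16,-0.16,0]},{"linear":[0.18,-0.18,0]},{"linear":[0.2,-0.2,0]},{"linear":[0.22,-0.22,0]},{"linear":[0.24,-0.24,0]},{"linear":[0.26,-0.26,0]},{"linear":[0.28,-0.28,0]},{"linear":[0.3,-0.3,0]},{"linear":[0.315,-0.32,0]},{"linear":[0.33,-0.337,0]},{"linear":[0.33,-0.337,0]},{"linear":[0.33,-0.337,0]},{"linear":[0.33,-0.337,0]}]'

```text
$.deltas[0]: bad value
```

Request:
arm_command --claw -1 --deltas '[{"linear":[0.03,-0.03,0.0],"rotation":[0,0,0]},{"linear":[0.06,-0.06,0.0],"rotation":[0,0,0]},{"linear":[0.09,-0.09,0.0],"rotation":[0,0,0]},{"linear":[0.12,-0.12,0.0],"rotation":[0,0,0]},{"linear":[0.15,-0.15,0.0],"rotation":[0,0,0]},{"linear":[0.18,-0.18,0.0],"rotation":[0,0,0]},{"linear":[0.21,-0.21,0.0],"rotation":[0,0,0]},{"linear":[0.24,-0.24,0.0],"rotation":[0,0,0]},{"linear":[0.26,-0.26,0.0],"rotation":[0,0,0]},{"linear":[0.28,-0.28,0.0],"rotation":[0,0,0]},{"linear":[0.3,-0.3,0.0],"rotation":[0,0,0]},{"linear":[0.315,-0.32,0.0],"rotation":[0,0,0]},{"linear":[0.33,-0.337,0.0],"rotation":[0,0,0]},{"linear":[0.33,-0.337,0.0],"rotation":[0,0,0]},{"linear":[0.33,-0.337,0.0],"rotation":[0,0,0]},{"linear":[0.33,-0.337,0.0],"rotation":[0,0,0]},{"linear":[0.33,-0.337,0.0],"rotation":[0,0,0]},{"linear":[0.33,-0.337,0.0],"rotation":[0,0,0]}]'

```text
time: 3.0
eef_pos: [0.3857, -0.2076, 0.2313]
ee_rot: [[0.975, 0.222, -0.0], [0.222, -0.975, -0.0], [-0.0, 0.0, -1.0]]
force: [1.1, 0.6, -0.5]
grip_width: -0.002
grasp_force: 0.0
```

Request:
arm_command --deltas '[{"linear":[0,0,0.03],"rotation":[0,0,0]},{"linear":[0,0,0.06],"rotation":[0,0,0]},{"linear":[0,0,0.085],"rotation":[0,0,0]},{"linear":[0,0,0.1],"rotation":[0,0,0]},{"linear":[0,0,0.11],"rotation":[0,0,0]},{"linear":[0,0,0.113],"rotation":[0,0,0]},{"linear":[0,0,0.113],"rotation":[0,0,0]},{"linear":[0,0,0.113],"rotation":[0,0,0]}]'

```text
time: 3.67
eef_pos: [0.3862, -0.2072, 0.1188]
ee_rot: [[0.975, 0.223, 0.0], [0.223, -0.975, -0.0], [0.0, 0.0, -1.0]]
force: [0.3, -0.1, -0.3]
grip_width: -0.003
grasp_force: 0.0
```

Run:
```python
from h import *
im=optics.capture('side')[190:340,170:370,::-1]; im2=optics.capture('top')[190:340,250:450,::-1]
cv2.imwrite('pics/a.png',cv2.resize(np.hstack([im,im2]),None,fx=2,fy=2,interpolation=cv2.INTER_CUBIC))
s=bot.state(); t=s['eef_pos']; R=s['ee_rot']; print(t,s['force'])
piv=np.array([.4739,-.1943])
for j in np.linspace(.7,1.68,10):
    a=j-1.7-np.pi/2+.1615; d=np.array([np.cos(a),np.sin(a)]); n=np.array([-d[1],d[0]])
    P=piv+.072*d-n*(.021+.004*np.sin(2*(1.7-j)))
    print(round(j,2),P.round(4),(R.T@np.r_[P-t[:2],0])[:2].round(4))
```

```text
[ 0.38642127 -0.20716563  0.11904084] [-0.46295698  0.2654835   0.47182   ]
0.7 [ 0.4039 -0.2241] [0.0132 0.0204]
0.81 [ 0.4073 -0.2314] [0.015  0.0283]
0.92 [ 0.4117 -0.2383] [0.0177 0.036 ]
1.03 [ 0.4169 -0.2449] [0.0213 0.0436]
1.14 [ 0.423  -0.2509] [0.0259 0.0508]
1.24 [ 0.4299 -0.2562] [0.0314 0.0575]
1.35 [ 0.4375 -0.2607] [0.0378 0.0636]
1.46 [ 0.4456 -0.2644] [0.0449 0.069 ]
1.57 [ 0.4542 -0.267 ] [0.0527 0.0735]
1.68 [ 0.4631 -0.2686] [0.061 0.077]
```

View pics/a.png

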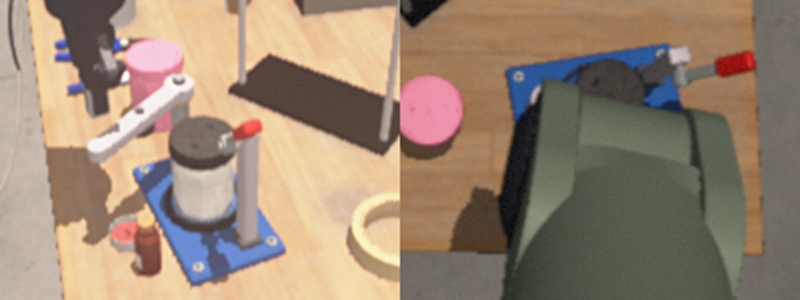

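The side view (left) shows the shut fingers at crop (97,105) behind the strap, clear of everything. In the top view the arm hides the strap.

Request:
arm_command --deltas '[{"linear":[0.004,0.006,0],"rotation":[0,0,0]},{"linear":[0.008,0.012,0],"rotation":[0,0,0]},{"linear":[0.011,0.017,0],"rotation":[0,0,0]},{"linear":[0.013,0.021,0],"rotation":[0,0,0]},{"linear":[0.015,0.028,0],"rotation":[0,0,0]},{"linear":[0.018,0.036,0],"rotation":[0,0,0]},{"linear":[0.021,0.043,0],"rotation":[0,0,0]},{"linear":[0.026,0.051,0],"rotation":[0,0,0]},{"linear":[0.031,0.057,0],"rotation":[0,0,0]},{"linear":[0.038,0.063,0],"rotation":[0,0,0]},{"linear":[0.041,0.066,0],"rotation":[0,0,0]},{"linear":[0.045,0.069,0],"rotation":[0,0,0]},{"linear":[0.05,0.072,0],"rotation":[0,0,0]},{"linear":[0.053,0.073,0],"rotation":[0,0,0]},{"linear":[0.053,0.073,0],"rotation":[0,0,0]},{"linear":[0.053,0.073,0],"rotation":[0,0,0]}]'

```text
time: 5.1
eef_pos: [0.4542, -0.2659, 0.1183]
ee_rot: [[0.975, 0.224, -0.0], [0.224, -0.975, 0.0], [0.0, -0.0, -1.0]]
force: [-0.2, -0.0, 0.6]
grip_width: 0.0
grasp_force: 0.0
```

Run:
```python
from h import *
im=optics.capture('side')[220:320,190:330,::-1]
cv2.imwrite('pics/b.png',cv2.resize(im,None,fx=5,fy=5,interpolation=cv2.INTER_CUBIC)); print(bot.state()['force'])
```

```text
[ 0.0171642  -0.18506093 -0.05891652]
```

View pics/b.png

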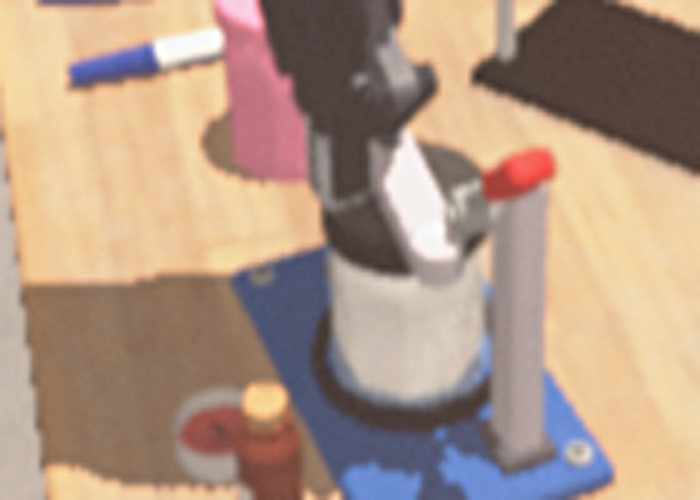

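The strap tip is at crop (433,245), now over the lid and just short of the stop post. The vial and tea light are undisturbed.

Request:
arm_command --deltas '[{"linear":[0.002,0.001,0],"rotation":[0,0,0]},{"linear":[0.004,0.001,0],"rotation":[0,0,0]},{"linear":[0.006,0.002,0],"rotation":[0,0,0]},{"linear":[0.008,0.002,0],"rotation":[0,0,0]},{"linear":[0.008,0.002,0],"rotation":[0,0,0]}]'

```text
time: 5.57
eef_pos: [0.4628, -0.2662, 0.1183]
ee_rot: [[0.975, 0.224, 0.0], [0.224, -0.975, -0.0], [0.0, 0.0, -1.0]]
force: [-0.1, 1.0, 0.5]
grip_width: 0.001
grasp_force: 0.0
```

Request:
arm_command --deltas '[{"linear":[0.001,0,0],"rotation":[0,0,0]},{"linear":[0.002,0,0],"rotation":[0,0,0]},{"linear":[0.002,0,0],"rotation":[0,0,0]}]'

```text
time: 5.82
eef_pos: [0.4639, -0.266, 0.1182]
ee_rot: [[0.975, 0.224, -0.001], [0.224, -0.975, -0.0], [-0.001, -0.0, -1.0]]
force: [-2.3, -2.2, 0.7]
grip_width: -0.001
grasp_force: 1.7
```

Request:
arm_command --deltas '[{"linear":[0.001,0,0],"rotation":[0,0,0]},{"linear":[0.002,0,0],"rotation":[0,0,0]},{"linear":[0.002,0,0],"rotation":[0,0,0]}]'

```text
time: 6.07
eef_pos: [0.4651, -0.2659, 0.1181]
ee_rot: [[0.975, 0.223, -0.002], [0.223, -0.975, -0.0], [-0.002, -0.0, -1.0]]
force: [-7.3, -4.2, 2.1]
grip_width: -0.003
grasp_force: 4.1
```

Request:
arm_command --deltas '[{"linear":[0.001,0,0],"rotation":[0,0,0]},{"linear":[0.001,0,0],"rotation":[0,0,0]},{"linear":[0.001,0,0],"rotation":[0,0,0]},{"linear":[0.001,0,0],"rotation":[0,0,0]}]'

```text
time: 6.4
eef_pos: [0.4656, -0.2658, 0.118]
ee_rot: [[0.975, 0.223, -0.003], [0.223, -0.975, -0.0], [-0.003, -0.0, -1.0]]
force: [-9.9, -4.7, 2.2]
grip_width: -0.002
grasp_force: 5.2
```

Run:
```python
from h import *
im=optics.capture('side')[220:320,190:330,::-1]
cv2.imwrite('pics/c.png',cv2.resize(im,None,fx=5,fy=5,interpolation=cv2.INTER_CUBIC)); print(bot.state()['force'])
piv=np.array([.4739,-.1943])
for j in (1.4,1.5,1.6,1.65,1.7):
    a=j-1.7-np.pi/2+.1615; d=np.array([np.cos(a),np.sin(a)])
    print(j,((proj('side',np.r_[piv+.122*d,.132])-[190,220]+.4)*5).round(),((proj('side',np.r_[piv+.132*d,.132])-[190,220]+.4)*5).round())
```

```text
[-9.91015832 -4.84666683  1.8054048 ]
1.4 [375. 251.] [377. 269.]
1.5 [408. 247.] [413. 265.]
1.6 [440. 241.] [448. 258.]
1.65 [455. 237.] [466. 254.]
1.7 [471. 232.] [482. 249.]
```

View pics/c.png

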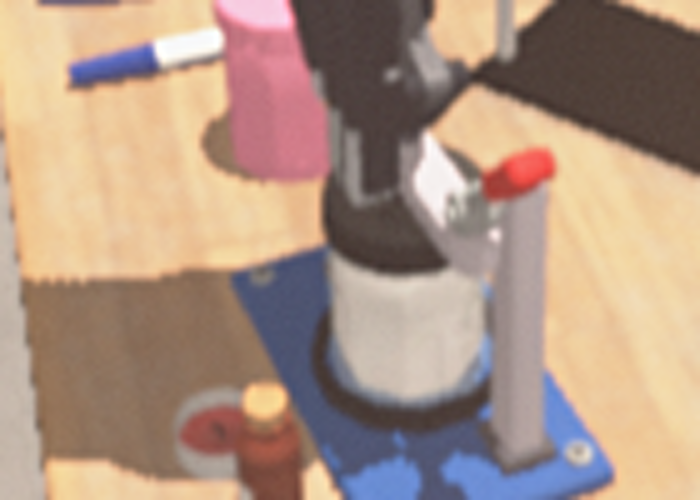

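The strap tip is at crop (483,247), against the post, which matches joint ≈1.7 in my projection. The lever is still up and the jar is in place. I'll back off, rise, and go over the lever.

Request:
arm_command --deltas '[{"linear":[-0.01,0,0],"rotation":[0,0,0]},{"linear":[-0.025,0,0],"rotation":[0,0,0]},{"linear":[-0.03,0,-0.01],"rotation":[0,0,0]},{"linear":[-0.03,0,-0.04],"rotation":[0,0,0]},{"linear":[-0.03,0,-0.07],"rotation":[0,0,0]},{"linear":[-0.03,0,-0.1],"rotation":[0,0,0]},{"linear":[-0.03,0,-0.12],"rotation":[0,0,0]},{"linear":[-0.02,0.02,-0.12],"rotation":[0,0,0]},{"linear":[-0.01,0.04,-0.12],"rotation":[0,0,0]},{"linear":[0,0.06,-0.12],"rotation":[0,0,0]},{"linear":[0.008,0.08,-0.12],"rotation":[0,0,0]},{"linear":[0.012,0.09,-0.12],"rotation":[0,0,0]},{"linear":[0.012,0.09,-0.12],"rotation":[0,0,0]},{"linear":[0.012,0.09,-0.12],"rotation":[0,0,0]}]'

```text
time: 7.62
eef_pos: [0.4991, -0.3498, 0.2387]
ee_rot: [[0.975, 0.224, 0.0], [0.224, -0.975, 0.0], [0.0, -0.0, -1.0]]
force: [-0.8, 0.6, -0.7]
grip_width: 0.002
grasp_force: 0.0
```

Run:
```python
from h import *
im=optics.capture('side')[200:320,190:330,::-1]
cv2.imwrite('pics/d.png',cv2.resize(im,None,fx=4.5,fy=4.5,interpolation=cv2.INTER_CUBIC))
s=bot.state(); t=s['eef_pos'];R=s['ee_rot'];print(t,s['force'])
pin=np.array([.4938,-.3166]);u=np.array([np.sin(.1615),-np.cos(.1615)])
for q in np.linspace(.1,1,7):
    a=.95-q; P=np.r_[pin+u*(.06*np.cos(a)-.008*np.sin(a)),.143+.06*np.sin(a)+.008*np.cos(a)]
    print(q.round(2),P.round(4),(R.T@(P-t)).round(4))
```

```text
[ 0.49887717 -0.34945812  0.23866267] [0.80194385 0.26714336 0.20005478]
0.1 [ 0.4992 -0.3498  0.1934] [0.0002 0.0004 0.0453]
0.25 [ 0.5004 -0.3568  0.1878] [-0.0002  0.0075  0.0509]
0.4 [ 0.5014 -0.363   0.1812] [-0.0006  0.0137  0.0575]
0.55 [ 0.5022 -0.3681  0.1737] [-0.001   0.0189  0.0649]
0.7 [ 0.5028 -0.372   0.1656] [-0.0012  0.0229  0.0731]
0.85 [ 0.5033 -0.3747  0.157 ] [-0.0014  0.0256  0.0817]
1.0 [ 0.5035 -0.3761  0.148 ] [-0.0015  0.0271  0.0907]
```

View pics/d.png

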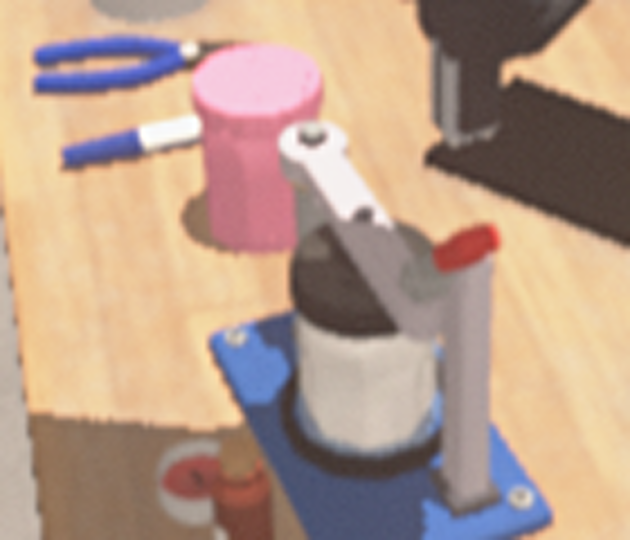

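The strap stays across at its stop, the lever (red, crop (468,248)) is still up, and the fingertips are above it at (468,135). Now I'll press along the arc.

Request:
arm_command --deltas '[{"linear":[0,0,0.02],"rotation":[0,0,0]},{"linear":[0,0,0.035],"rotation":[0,0,0]},{"linear":[0,0.001,0.045],"rotation":[0,0,0]},{"linear":[0,0.004,0.048],"rotation":[0,0,0]},{"linear":[0,0.0075,0.051],"rotation":[0,0,0]},{"linear":[0,0.0105,0.054],"rotation":[0,0,0]},{"linear":[-0.001,0.0135,0.0575],"rotation":[0,0,0]},{"linear":[-0.001,0.0165,0.061],"rotation":[0,0,0]},{"linear":[-0.001,0.019,0.065],"rotation":[0,0,0]},{"linear":[-0.001,0.021,0.069],"rotation":[0,0,0]},{"linear":[-0.001,0.023,0.073],"rotation":[0,0,0]},{"linear":[-0.001,0.0245,0.078],"rotation":[0,0,0]},{"linear":[-0.001,0.026,0.082],"rotation":[0,0,0]},{"linear":[-0.001,0.0265,0.086],"rotation":[0,0,0]},{"linear":[-0.001,0.0265,0.086],"rotation":[0,0,0]},{"linear":[-0.001,0.0265,0.086],"rotation":[0,0,0]}]'

```text
time: 9.0
eef_pos: [0.5039, -0.3763, 0.152]
ee_rot: [[0.975, 0.224, -0.0], [0.224, -0.975, -0.0], [-0.0, 0.0, -1.0]]
force: [0.0, 0.2, 0.3]
grip_width: -0.002
grasp_force: 0.0
```

Request:
arm_command --deltas '[{"linear":[0,0,0.002],"rotation":[0,0,0]},{"linear":[0,0,0.004],"rotation":[0,0,0]},{"linear":[0,0,0.005],"rotation":[0,0,0]},{"linear":[0,0,0.005],"rotation":[0,0,0]}]'

```text
time: 9.33
eef_pos: [0.5043, -0.3767, 0.1479]
ee_rot: [[0.975, 0.224, 0.001], [0.224, -0.975, -0.001], [0.001, 0.001, -1.0]]
force: [-1.7, -0.8, 8.4]
grip_width: -0.0
grasp_force: 4.5
```

Request:
arm_command --deltas '[{"linear":[0,0,0.001],"rotation":[0,0,0]},{"linear":[0,0,0.002],"rotation":[0,0,0]},{"linear":[0,0,0.003],"rotation":[0,0,0]},{"linear":[0,0,0.003],"rotation":[0,0,0]}]'

```text
time: 9.67
eef_pos: [0.5046, -0.3768, 0.147]
ee_rot: [[0.975, 0.224, 0.002], [0.224, -0.975, -0.002], [0.002, 0.002, -1.0]]
force: [-10.9, 5.3, 39.2]
grip_width: 0.001
grasp_force: 19.2
```

Run:
```python
from h import *
im=optics.capture('side')[200:320,190:330,::-1]
cv2.imwrite('pics/e.png',cv2.resize(im,None,fx=4.5,fy=4.5,interpolation=cv2.INTER_CUBIC))
```

```text
(no output)
```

View pics/e.png

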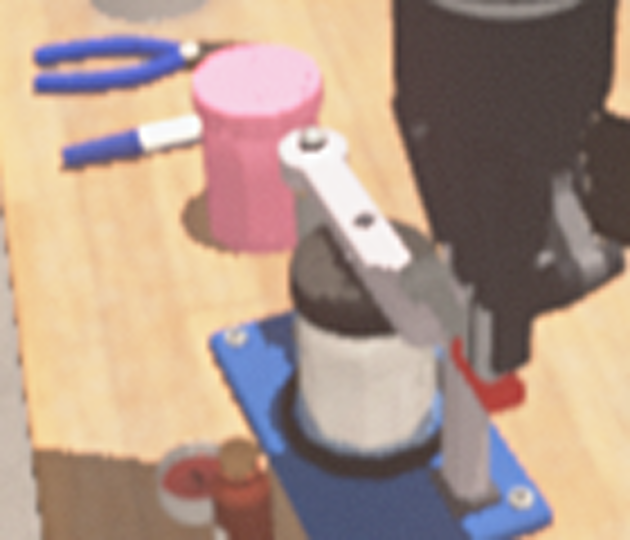

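The lever (red, crop (500,388)) is down at its hard stop, with 39 N and no further travel. I'll lift straight off now.

Request:
arm_command --deltas '[{"linear":[0,0,-0.005],"rotation":[0,0,0]},{"linear":[0,0,-0.02],"rotation":[0,0,0]},{"linear":[0,0,-0.05],"rotation":[0,0,0]},{"linear":[0,0,-0.08],"rotation":[0,0,0]},{"linear":[0,0,-0.1],"rotation":[0,0,0]},{"linear":[0,0,-0.1],"rotation":[0,0,0]},{"linear":[0,0,-0.1],"rotation":[0,0,0]},{"linear":[0,0,-0.1],"rotation":[0,0,0]}]'

```text
time: 10.38
eef_pos: [0.5037, -0.376, 0.2436]
ee_rot: [[0.975, 0.224, -0.001], [0.224, -0.975, 0.0], [-0.001, -0.001, -1.0]]
force: [0.5, 0.4, -0.4]
grip_width: 0.001
grasp_force: 0.0
```

Run:
```python
from h import *
im=optics.capture('side')[200:320,190:330,::-1]
cv2.imwrite('pics/f.png',cv2.resize(im,None,fx=4.5,fy=4.5,interpolation=cv2.INTER_CUBIC))
pin=np.array([.4938,-.3166]);u=np.array([np.sin(.1615),-np.cos(.1615)])
for q in(.8,.9,1.): print(q,((proj('side',np.r_[pin+u*.076*np.cos(.95-q),.143+.076*np.sin(.95-q)])-[190,200]+.4)*4.5).round())
```

```text
0.8 [510. 378.]
0.9 [511. 394.]
1.0 [510. 409.]
```

View pics/f.png

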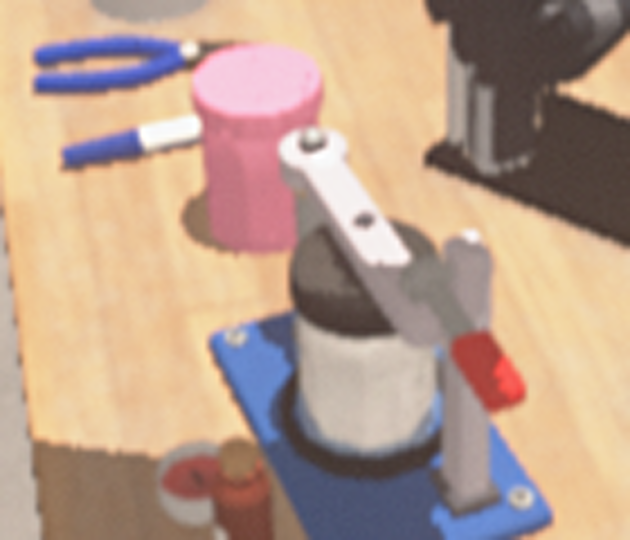

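The lever's red grip sits at crop (490,370), in the same place as under load. By the fingertip height (147 mm) it is level or slightly below, so fully down. The strap is at its post, the jar is upright, and the gripper is clear.

```bash
python3 -c "
from station import bot
print(bot.sign_off())"
```

```text
the job is handed in; nothing more can be done
None
```

I swung the strap over the lid to its stop post, then pressed the lever fully down and backed the gripper clear. I handed the job in after about 10 s of robot time; no verdict came back, and the pad force on the lid was not measured directly.

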